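Reset a worn feed valve: bottom the thumbscrew, back off a quarter turn

TASK

Reset the feed valve on the patio ledge: turn its wing thumbscrew clockwise until it bottoms snugly on its seat, without straining it, then back it off a quarter turn and let go. Let only the screw move the copper drag needle, which marks how far the screw went in, and leave everything else on the ledge where it is.

Things in the scene. Friction and masses are not known exactly. Their poses are not given: they have to be found in the camera images.
- valve: Brass feed valve bolted to the ledge, fixed: steel foot 110 x 110 x 12 mm, hose spigots reaching 80 mm along +y and -y, round dial 100 mm across with ticks every 15 degrees, top 56 mm above the ledge. Origin: centre of the foot's underside, on the vertical screw axis. The worn seat is inside: where the screw bottoms differs each time and cannot be seen; 1.2 to 2.8 rad clockwise of the start.
- screw: Steel wing thumbscrew upright on the valve; turns about its z, the vertical axis (clockwise from above tightens; height does not change). Origin on the axis at the dial's top face, 56 mm above the ledge; x along wing and pointer. The thread drags with 0.03 N m. Once bottomed, torque rises 2 N m per rad (springy washer): 0.1 to 0.25 N m over the drag is snug, above 0.36 N m strains the seat.
- wing (a point): Centre of the thumbscrew's wing, on the axis, 49 mm above the dial's top face (105 mm above the ledge). The wing is a flat plate 44 mm long along the screw's x, 12 mm thick along its y and 30 mm tall (90 to 120 mm above the ledge), meant to be pinched from above across its thickness.
- pointer_tip (a point): End of the thumbscrew's pointer arm, 45 mm from the axis along the screw's +x, 17 mm above the dial's top face, well below the wing; it turns with the screw. The arm is 6 mm wide and 5 mm high and has a pin reaching down on its counter-clockwise (+y) side.
- needle: Copper drag needle on the dial, 4 mm wide, top 8 mm above it, reaching 49 mm from the axis along its x. Origin and z as the thumbscrew's. Starts clockwise of the pointer; the pin pushes it when tightening, and its light friction leaves it at the farthest point when backing off. In touch, both have the same yaw, so screw yaw minus needle yaw (counter-clockwise positive) is the amount backed off.
- nozzle: Bystander: steel spray nozzle with squeeze lever lying on its side, 150 x 130 x 32 mm, near the valve. Origin under the barrel.
- can: Bystander: green plastic watering can, 160 mm across, 200 mm tall with its spout. Origin: centre of its underside.
- pot: Bystander: terracotta flower pot, 114 mm across, 100 mm tall. Origin: centre of its underside.
- trowel: Bystander: grey plastic hand trowel lying flat, 295 mm long, 24 mm high. Origin under the neck.
- stake: Bystander: wooden plant marker stake lying flat, 180 x 22 x 6 mm, near the valve. Origin under its middle.
- coupling: Bystander: brass hose ring standing on end, 36 mm across, 30 mm tall, near the valve. Origin: centre of its underside.
- saucer: Bystander: terracotta saucer, 120 mm across, 18 mm high. Origin: centre of its underside.
Not all that is in view belongs to the job. What is meant by the valve is not pink, and is the larger of those in its own colour.

How it is judged:
By the outcome, as a careful person would: the job done as asked, in the order asked, and still so for the second after the job is handed in, with the robot touching nothing.
It also fails if it takes over 72 s, if anything falls off the work surface, if the arm or the gripper's body presses on something with over 40 N, if the wrist force passes 120 N, or if a joint passes its speed limit or range.

ROBOT

A 6-joint arm with a two-finger parallel gripper is mounted at the origin on the work surface. World frame = base frame: x ahead of the robot, y to its left, z up, the work surface at z = 0. Lengths are in mm, angles in rad, forces in N, time in s.
With the tool pointing down it reaches from about 400 to 925 mm from the base axis. Payload 12.5 kg.
Tool frame: the origin (TCP) lies midway between the tips of the shut fingers; the grasp point (between the pads) lies 19 mm behind it; x points along the fingers, y is the direction in which the jaws open and shut, and the axes are right-handed (so a half turn about x gives the same grasp; the last joint's range is limited). The gripper opens to 95 mm and grips with 3 to 60 N. Pads are 20 mm wide; open, the fingers measure 119 mm over their backs; the gripper's body (75 mm by 180 mm) begins 59 mm behind the grasp point.
Start: joints at [-1.266, 0.491, 1.559, -0, 1.092, -0.106], TCP at [249.613, -573.01, 214.661] pointing down, gripper open.
Joint ranges: [-3.1, 3.1], [-0.84, 2.19], [0.05, 2.79], [-1.13, 4.28], [0.06, 2.93], [-2.69, 2.69]. Speed limits (rad/s): [2.22, 2.22, 2.79, 3.14, 3.14, 3.14].

INTERFACE

Orientations are given as [roll, pitch, yaw] about the fixed x, y, z axes, in that order (R = Rz(yaw) Ry(pitch) Rx(roll)).
In Python, from cell import state, read_camera, job_done gives the robot as it stands.
- The arm moves only by the tool move_arm, never from a script. Its argument "targets" is a list of rows, each a list of 7 numbers: the shift along the world's x, y, z in m, then the turn, a rotation vector about the world's x, y, z in degrees, then the gripper's target within -1 to 1 (fully open at 1, half-way at 0, shut at -1). In form: [[dx, dy, dz, wx, wy, wz, hand], ...]. A call has 1 to 10 rows; each row is the pose to reach, as a shift and turn from the pose commanded when the call began; what a row does not reach only later rows make up. A row lasts 1/10 s, in which the tool goes at most 50 mm and 8.59 degrees, less where a joint would pass 70% of its speed; a pose out of reach is approached as far as the arm can. A call with a gripper value outside its range is refused whole. The fingers move at their own pace and stop on an object; the grip force is fixed at half the most. Time passes only in rows, so rows that repeat a pose let the fingers close. It gives the time, the measured TCP pose, the force and the opening at its end, in the units of the state.
- state(): the state, without advancing time (a new reading comes with each control period).
- read_camera(name): name is "side" or "top"; returns a dict with "img" (480x640x3 uint8, blue, green, red), "mtx" (3x3 intrinsics, pixels), "cam_to_world" (4x4, takes a point from camera to world coordinates). Camera axes: x right, y up, looking along -z (the intrinsics and any distortion apply to the point x, -y, -z); pixel columns grow to the right and rows downward; lengths in mm; the calibration is good to about 2 mm. A picture is of the moment at which its call begins. There is no depth.
- job_done(): hands the job in, once; it reports no verdict.
The state is a dict: "t": time; "joints": joint angles; "qvel": joint speeds; "tau": joint torques, N m; "eef_pos": TCP position; "tcp_rot": TCP orientation; "ft_force": force on the tool from outside, world axes, zero at the start; "moment": the same for the moment, N m; "opening": opening from 0.0 (shut) to 1.0 (fully open).
Only numpy, scipy, OpenCV 4.12 (cv2) and the standard library are available. Lean on these libraries where they do the work, as an engineer would, in place of code of your own. Each camera call takes 0.05 s, during which the arm holds its last target.

## Working session

There is one attempt and no reset: what is moved stays moved. The work goes in short steps, Python scripts to look and compute and a tool call to move; the robot and the scene stay as the last step left them, time stands still between calls to the robot, and variables do not carry over. Pictures are saved under pics/ and viewed, and the job is handed in when it is done.

Besides the shell and the picture viewer there is one more tool, called after ">>>" in YAML: its name, and indented under it one key for each argument. move_arm: Moves the arm, as the interface text tells. Its arguments: {"type":"object","properties":{"targets":{"type":"array"}},"required":["targets"]}

```bash
mkdir -p pics; cat > h.py <<'E'
import numpy as np, cv2
from cell import state, read_camera, job_done
def ray(c,u,v):
    K=np.array(c["mtx"]);T=np.array(c["cam_to_world"])
    d=np.linalg.inv(K)@[u,v,1]; d=np.array([d[0],-d[1],-d[2]])
    return T[:3,3],T[:3,:3]@d
def atz(c,u,v,z):
    o,d=ray(c,u,v); return o+d*(z-o[2])/d[2]
def proj(c,p):
    T=np.array(c["cam_to_world"]);q=T[:3,:3].T@(np.array(p)-T[:3,3]); q=np.array([q[0],-q[1],-q[2]]);q=np.array(c["mtx"])@q;return q[:2]/q[2]
E
python3 - <<'E'
from h import *
import pickle
s=state();print(s)
for n in("side","top"):
    c=read_camera(n);cv2.imwrite(f"pics/{n}0.png",c["img"]);pickle.dump(c,open(n+"0.pkl","wb"));print({k:v for k,v in c.items() if k!="img"})
E
```

```text
{'t': 0.0, 'joints': array([-1.26557715e+00,  4.91541477e-01,  1.55946289e+00,  3.32790111e-05,
        1.09171052e+00, -1.05569993e-01]), 'qvel': array([-4.41527260e-04, -2.53397562e-04, -1.44427518e-03, -2.60183646e-04,
        1.74597483e-05, -7.05943601e-04]), 'tau': array([ 2.32571729e-04, -6.12649155e+01, -2.58181661e+01,  6.91829086e-02,
        4.82070073e-02, -9.98970881e-05]), 'eef_pos': array([ 249.5520694 , -572.74124503,  214.06835843]), 'tcp_rot': array([-1.70266056,  1.5696737 ,  1.8497059 ]), 'ft_force': array([ 0.3491267 , -0.01444098,  0.28360873]), 'moment': array([-0.01676773,  0.03789444, -0.02274817]), 'opening': 1.0008672807870993}
{'mtx': array([[623.75221648,   0.        , 313.9996693 ],
       [  0.        , 623.75221648, 237.36407724],
       [  0.        ,   0.        ,   1.        ]]), 'cam_to_world': array([[ 8.68600223e-01,  2.72188323e-01, -4.14061794e-01,
        -2.22591530e+02],
       [-4.95409688e-01,  4.59920914e-01, -7.36913831e-01,
        -1.30569691e+03],
       [-1.01436610e-02,  8.45213742e-01,  5.34332141e-01,
         1.07590644e+03],
       [ 0.00000000e+00,  0.00000000e+00,  0.00000000e+00,
         1.00000000e+00]])}
{'mtx': array([[566.51227433,   0.        , 308.53499194],
       [  0.        , 566.51227433, 230.78708104],
       [  0.        ,   0.        ,   1.        ]]), 'cam_to_world': array([[ 1.39111052e-02,  9.92459410e-01, -1.21781778e-01,
         3.71089051e+02],
       [-9.99894684e-01,  1.33037110e-02, -5.79928308e-03,
         2.52723159e+01],
       [-4.13540349e-03,  1.21849627e-01,  9.92539957e-01,
         1.40554402e+03],
       [ 0.00000000e+00,  0.00000000e+00,  0.00000000e+00,
         1.00000000e+00]])}
```

View pics/side0.png

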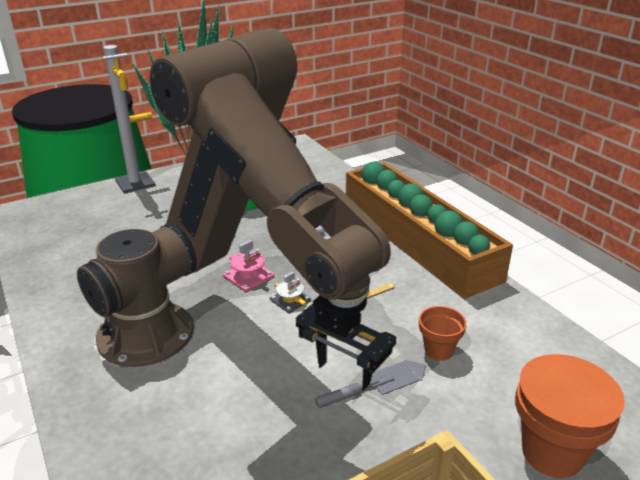

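View pics/top0.png

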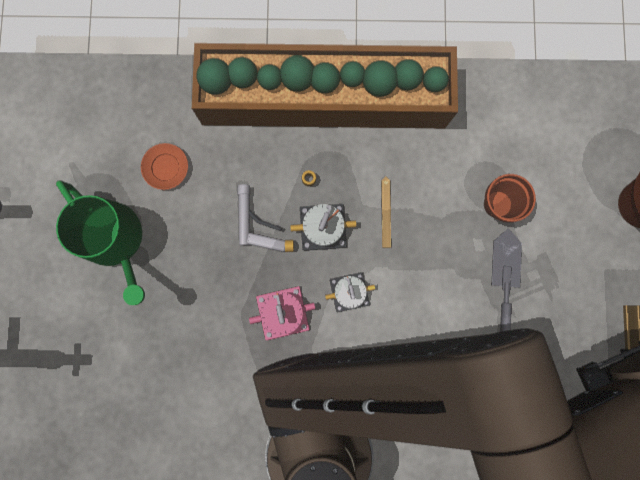

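Three valves appear in the top view: a brass one at (324,226), a smaller brass one at (351,292) and a pink one at (283,313). The larger non-pink one at (324,226) fits the description, so I'll confirm it in a crop.

```bash
python3 - <<'E'
from h import *
im=cv2.imread("pics/top0.png")[185:265,280:400]
cv2.imwrite("pics/crop0.png",cv2.resize(im,None,fx=6.6,fy=6.6,interpolation=cv2.INTER_CUBIC))
import pickle
c=pickle.load(open("top0.pkl","rb"))
for p in [(301,207),(344,205),(349,246),(303,249)]: print(atz(c,*p,12))
E
```

```text
[601.5219521   53.01586579  12.        ]
[607.98520889 -54.04328639  12.        ]
[505.56591463 -67.03126807  12.        ]
[496.59410625  46.44762294  12.        ]
```

View pics/crop0.png

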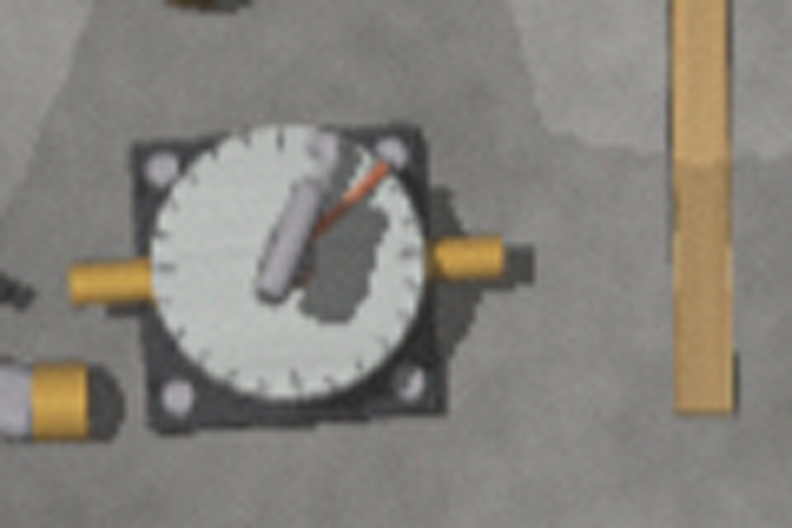

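The crop shows the 110 mm foot, the dial centred near (287,262), the wing from (268,290) to (310,185), the pointer tip near (322,148) and the needle tip near (385,170). So this is the larger brass valve, and I'll measure it now.

```bash
python3 - <<'E'
from h import *
import pickle
c=pickle.load(open("top0.pkl","rb")); s=pickle.load(open("side0.pkl","rb"))
f=lambda x,y,z:atz(c,(x+.5)/6.6-.5+280,(y+.5)/6.6-.5+185,z)
cs=[f(*p,12) for p in[(135,143),(425,125),(443,410),(152,432)]]
print("foot",np.mean(cs,0),[np.linalg.norm(cs[i]-cs[i-1]) for i in range(4)])
print("dial",f(287,262,56),np.linalg.norm(f(150,262,56)-f(425,262,56)))
a,b=f(268,290,120),f(310,185,120);print("wing",(a+b)/2,np.linalg.norm(a-b),np.arctan2(*(b-a)[1::-1]))
C=f(287,262,56)
for n,p in(("ptr",(322,145,73)),("needle",(387,167,64))):
    q=f(*p)-C;print(n,np.hypot(*q[:2]),np.arctan2(q[1],q[0]))
# side crop
print(proj(s,C))
u,v=proj(s,C).astype(int)
im=s["img"][v-45:v+45,u-60:u+60];cv2.imwrite("pics/side_crop0.png",cv2.resize(im,None,fx=6.6,fy=6.6,interpolation=cv2.INTER_CUBIC));print(u-60,v-45)
E
```

```text
foot [553.23137273  -3.11425289  12.        ] [np.float64(109.67032601364514), np.float64(109.72281090450824), np.float64(108.2270391475692), np.float64(109.17186599370697)]
dial [552.91364725  -1.52872529  56.        ] 100.12497002558706
wing [552.91205873  -0.8713907  120.        ] 39.622270910524676 -0.3660617110363835
ptr 42.17394923714246 -0.28438019026332856
needle 49.4879621493436 -0.8077057025501064
[326.92168367 254.82281362]
266 209
```

View pics/side_crop0.png

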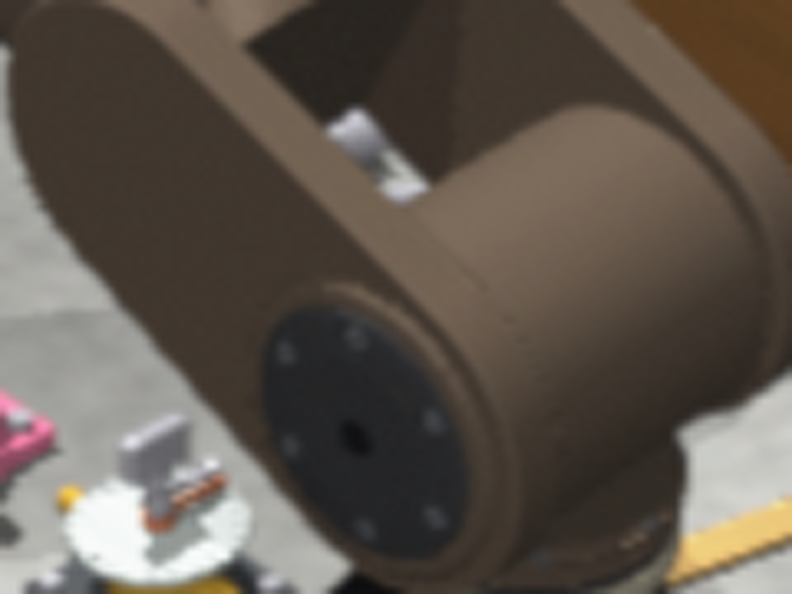

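```bash
python3 - <<'E'
from h import *
from scipy.spatial.transform import Rotation as R
s=state();M=R.from_euler('xyz',s['tcp_rot']).as_matrix();print(M.round(3))
y=M[:,1];print("tool y az",np.arctan2(y[1],y[0]),"q1",s['joints'][0],"q6",s['joints'][5])
E
```

```text
[[-0.     0.399 -0.917]
 [ 0.001 -0.917 -0.399]
 [-1.    -0.001 -0.   ]]
tool y az -1.1599825686663034 q1 -1.265582219437092 q6 -0.10559254847172825
```

>>> move_arm:
  targets:
    - [0.02, 0.03, 0, 0, 0, 7, 1]
    - [0.04, 0.06, 0, 0, 0, 14, 1]
    - [0.06, 0.1, 0, 0, 0, 21, 1]
    - [0.08, 0.14, 0, 0, 0, 28, 1]
    - [0.1, 0.18, 0, 0, 0, 35, 1]
    - [0.12, 0.22, 0, 0, 0, 42, 1]
    - [0.14, 0.26, 0, 0, 0, 49, 1]
    - [0.155, 0.3, 0, 0, 0, 56, 1]
    - [0.175, 0.34, 0, 0, 0, 63, 1]
    - [0.195, 0.37, 0, 0, 0, 70, 1]

```text
t: 1.1
eef_pos: [444.8, -200.7, 214.7]
tcp_rot: [-2.608, 1.57, 2.171]
ft_force: [0.4, -0.2, 0.5]
opening: 1.0
```

```bash
cat >> h.py <<'E'
from scipy.spatial.transform import Rotation as R
def show():
    s=state();M=R.from_euler('xyz',s['tcp_rot']).as_matrix();y=M[:,1]
    print("t",round(s['t'],2),"pos",s['eef_pos'].round(1),"az",np.degrees(np.arctan2(y[1],y[0])).round(2),"down",M[:,0].round(3),"q",s['joints'].round(3),"F",s['ft_force'].round(2),"M",s['moment'].round(3),"op",round(s['opening'],3))
E
python3 -c "from h import *;show()"
```

```text
t 1.1 pos [ 444.8 -200.7  214.7] az 3.85 down [-0.  0. -1.] q [-0.559  0.297  1.885  0.     0.96  -0.627] F [ 0.38 -0.21  0.47] M [-0.01  -0.117 -0.05 ] op 1.0
```

>>> move_arm:
  targets:
    - [0.011, 0.02, 0, 0, 0, 7, 1]
    - [0.022, 0.04, 0, 0, 0, 14, 1]
    - [0.033, 0.06, 0, 0, 0, 21, 1]
    - [0.044, 0.08, 0, 0, 0, 28, 1]
    - [0.055, 0.1, 0, 0, 0, 35, 1]
    - [0.066, 0.12, 0, 0, 0, 42, 1]
    - [0.077, 0.14, 0, 0, 0, 49, 1]
    - [0.088, 0.16, 0, 0, 0, 56, 1]
    - [0.1, 0.18, 0, 0, 0, 62, 1]
    - [0.108, 0.199, 0, 0, 0, 66, 1]

```text
t: 2.1
eef_pos: [553.1, -3.0, 214.4]
tcp_rot: [-3.139, 1.57, 2.791]
ft_force: [0.0, -0.1, -0.1]
opening: 0.999
```

```bash
python3 - <<'E'
from h import *
import pickle
show()
s=read_camera("side");pickle.dump(s,open("side1.pkl","wb"))
u,v=proj(s,[553,-2,80]).astype(int);u0,v0=u-50,v-45
im=s["img"][v0:v0+80,u0:u0+100];cv2.imwrite("pics/side_crop1.png",cv2.resize(im,None,fx=7,fy=7,interpolation=cv2.INTER_CUBIC));print(u0,v0)
t=read_camera("top");cv2.imwrite("pics/top1.png",t["img"])
E
```

```text
t 2.1 pos [553.1  -3.  214.4] az 69.78 down [-0.  0. -1.] q [-0.125  0.389  1.737  0.     1.016 -1.343] F [ 0.01 -0.12 -0.05] M [ 0.028 -0.153  0.009] op 0.999
277 203
```

View pics/side_crop1.png

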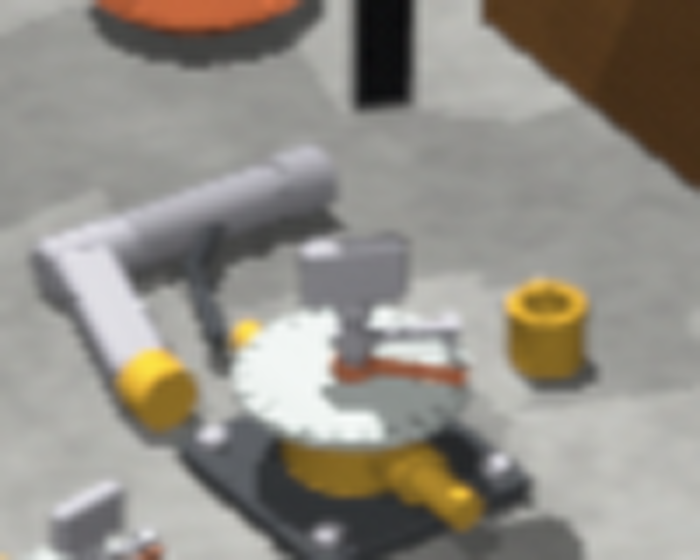

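The side crop shows the wing at (300–408, 238–310), the pointer arm out to (460,328) and the needle end at (465,375). I'll overlay the model to check the axis and yaw.

```bash
python3 - <<'E'
from h import *
import pickle,itertools
s=pickle.load(open("side1.pkl","rb"));t=pickle.load(open("top0.pkl","rb"))
A=np.array([553,-1.8,0])
def draw(c,u0,v0,w,h,k,yaw,fn):
    im=cv2.resize(c["img"][v0:v0+h,u0:u0+w],None,fx=k,fy=k,interpolation=cv2.INTER_CUBIC)
    X=np.array([np.cos(yaw),np.sin(yaw),0]);Y=np.array([-X[1],X[0],0])
    P=lambda p:tuple(int(x) for x in ((proj(c,p)-[u0,v0]+.5)*k-.5))
    q={}
    for i,j,l in itertools.product((-1,1),repeat=3): q[i,j,l]=P(A+22*i*X+6*j*Y+[0,0,105+15*l])
    for a in q:
        for b in q:
            if sum(x!=y for x,y in zip(a,b))==1: cv2.line(im,q[a],q[b],(0,255,0),1)
    cv2.circle(im,P(A+45*X+[0,0,73]),3,(0,0,255),-1)
    th=np.linspace(0,6.283,60);cv2.polylines(im,[np.array([P(A+[50*np.cos(a),50*np.sin(a),56]) for a in th])],True,(255,0,0),1)
    cv2.imwrite(fn,im)
    return im
a=draw(s,297,218,57,57,7,-.355,"pics/a.png");b=draw(t,297,200,57,57,7,-.355,"pics/b.png")
cv2.imwrite("pics/ov.png",np.hstack([a,b]))
E
```

```text
(no output)
```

View pics/ov.png

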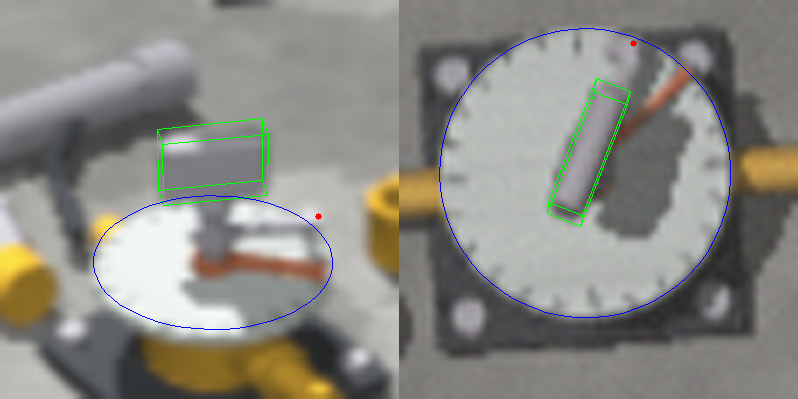

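The overlay agrees within about 2 mm: axis ≈ (553, -2), screw yaw ≈ -0.34. Next I descend over the wing to TCP z ≈ 88, which keeps the tips clear of the pointer's top at 76.

>>> move_arm:
  targets:
    - [0, 0.002, -0.02, 0, 0, 0, 1]
    - [0, 0.002, -0.04, 0, 0, 0, 0.6]
    - [0, 0.002, -0.06, 0, 0, 0, 0.4]
    - [0, 0.002, -0.08, 0, 0, 0, 0.2]
    - [0, 0.002, -0.1, 0, 0, 0, 0.0]
    - [0, 0.002, -0.115, 0, 0, 0, 0]
    - [0, 0.002, -0.126, 0, 0, 0, 0]
    - [0, 0.002, -0.126, 0, 0, 0, 0]
    - [0, 0.002, -0.126, 0, 0, 0, 0]

```text
t: 3.1
eef_pos: [552.7, -2.3, 89.0]
tcp_rot: [0.567, 1.571, 0.209]
ft_force: [-0.5, 0.3, -0.7]
opening: 0.504
```

```bash
python3 - <<'E'
from h import *
show()
a=[]
for n,p in(("side",[553,-2,80]),("top",[553,-2,90])):
    c=read_camera(n);u,v=proj(c,p).astype(int)
    a.append(cv2.resize(c["img"][v-30:v+30,u-28:u+29],None,fx=7,fy=7,interpolation=cv2.INTER_CUBIC))
cv2.imwrite("pics/d2.png",np.hstack(a))
E
```

```text
t 3.1 pos [552.7  -2.3  89. ] az 69.49 down [ 0.  0. -1.] q [-0.124  0.552  1.862  0.     0.727 -1.337] F [-0.46  0.28 -0.66] M [ 0.055 -0.194  0.048] op 0.504
```

View pics/d2.png

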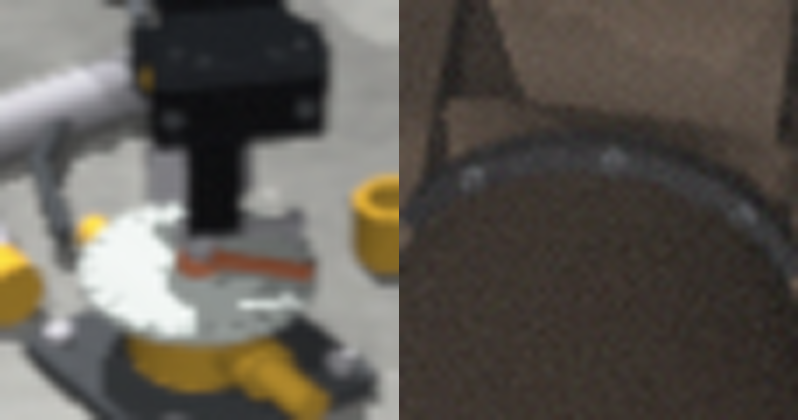

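The near finger at (215,190) stands in front of the wing, and its tip is above the needle and pointer. Now I close the gripper.

>>> move_arm:
  targets:
    - [0, 0, 0, 0, 0, 0, -0.4]
    - [0, 0, 0, 0, 0, 0, -0.7]
    - [0, 0, 0, 0, 0, 0, -1]
    - [0, 0, 0, 0, 0, 0, -1]
    - [0, 0, 0, 0, 0, 0, -1]
    - [0, 0, 0, 0, 0, 0, -1]
    - [0, 0, 0, 0, 0, 0, -1]
    - [0, 0, 0, 0, 0, 0, -1]

```text
t: 4.0
eef_pos: [552.4, -2.5, 88.8]
tcp_rot: [-1.719, 1.57, -2.076]
ft_force: [-1.8, -5.8, 1.9]
opening: 0.169
```

```bash
cat >>h.py <<'E'
def avg(n=4):
    L=[]
    for i in range(n):
        read_camera("side");s=state();M=R.from_euler('xyz',s['tcp_rot']).as_matrix();y=M[:,1]
        L.append([*s['eef_pos'],np.degrees(np.arctan2(y[1],y[0])),*s['ft_force'],*s['moment'],s['joints'][5],s['tau'][5]])
    L=np.array(L);print("t",round(s['t'],2),"op",round(s['opening'],3));print("mean",L.mean(0).round(3));print("Mz",L[:,9].round(3),"az",L[:,3].round(2),"tau6",L[:,-1].round(3))
E
python3 -c "
from h import *
avg(6)"
```

```text
t 4.3 op 0.164
mean [ 5.52427e+02 -2.52800e+00  8.87440e+01  6.95500e+01 -1.94300e+00
 -4.91100e+00  2.17800e+00 -8.89000e-01  2.12000e-01  1.10000e-02
 -1.33700e+00  1.80000e-02]
Mz [ 0.05   0.013  0.002 -0.029  0.04  -0.013] az [69.55 69.55 69.55 69.55 69.55 69.55] tau6 [0.018 0.018 0.018 0.018 0.018 0.018]
```

>>> move_arm:
  targets:
    - [0, 0, 0, 0, 0, 0, -1]
    - [0, 0, 0, 0, 0, 0, -1]
    - [0, 0, 0, 0, 0, 0, -1]
    - [0, 0, 0, 0, 0, 0, -1]

```text
t: 4.7
eef_pos: [552.5, -2.5, 88.8]
tcp_rot: [-1.679, 1.57, -2.036]
ft_force: [-2.6, -4.1, 2.4]
opening: 0.164
```

```bash
python3 - <<'E'
from h import *
avg(4)
c=read_camera("side");u,v=proj(c,[553,-2,80]).astype(int)
cv2.imwrite("pics/d3.png",cv2.resize(c["img"][v-40:v+30,u-40:u+40],None,fx=8,fy=8,interpolation=cv2.INTER_CUBIC))
E
```

```text
t 4.9 op 0.172
mean [ 5.52435e+02 -2.53100e+00  8.87510e+01  6.95490e+01 -1.64800e+00
 -5.02400e+00  1.94600e+00 -8.93000e-01  2.14000e-01  1.10000e-02
 -1.33700e+00  1.80000e-02]
Mz [ 0.    -0.008  0.012  0.04 ] az [69.55 69.55 69.55 69.55] tau6 [0.018 0.018 0.018 0.018]
```

View pics/d3.png

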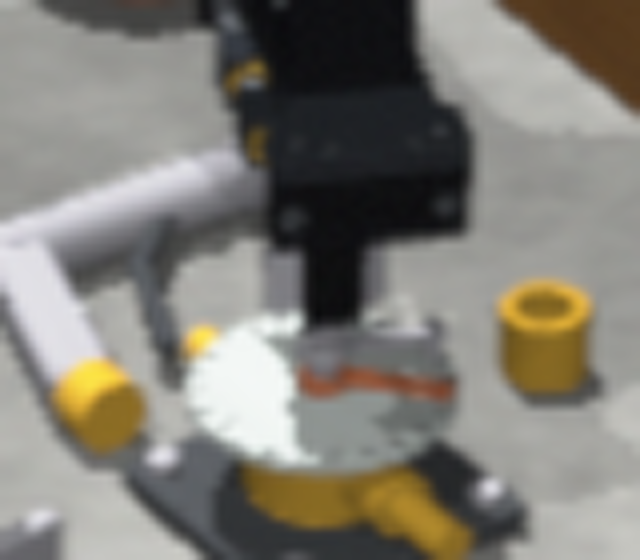

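>>> move_arm:
  targets:
    - [0, -0.0006, 0, 0, 0, -4, -1]
    - [0, -0.0006, 0, 0, 0, -8, -1]
    - [0, -0.0006, 0, 0, 0, -12, -1]
    - [0, -0.0006, 0, 0, 0, -16, -1]
    - [0, -0.0006, 0, 0, 0, -20, -1]
    - [0, -0.0006, 0, 0, 0, -24, -1]
    - [0, -0.0006, 0, 0, 0, -28, -1]
    - [0, -0.0006, 0, 0, 0, -32, -1]
    - [0, -0.0006, 0, 0, 0, -36, -1]
    - [0, -0.0006, 0, 0, 0, -40, -1]

```text
t: 5.95
eef_pos: [552.0, -3.1, 88.7]
tcp_rot: [-1.648, 1.569, -2.705]
ft_force: [-3.9, -5.7, 3.3]
opening: 0.167
```

```bash
python3 - <<'E'
from h import *
avg(4)
c=read_camera("side");u,v=proj(c,[553,-2,80]).astype(int)
cv2.imwrite("pics/d4.png",cv2.resize(c["img"][v-40:v+30,u-40:u+40],None,fx=8,fy=8,interpolation=cv2.INTER_CUBIC))
E
```

```text
t 6.15 op 0.171
mean [ 5.51976e+02 -3.09300e+00  8.87150e+01  2.94010e+01 -3.69600e+00
 -5.13100e+00  2.84000e+00 -9.59000e-01  5.91000e-01 -3.00000e-02
 -6.37000e-01  1.64000e-01]
Mz [-0.038 -0.033 -0.016 -0.032] az [29.13 29.42 29.51 29.54] tau6 [-0.588  0.873  0.303  0.067]
```

View pics/d4.png

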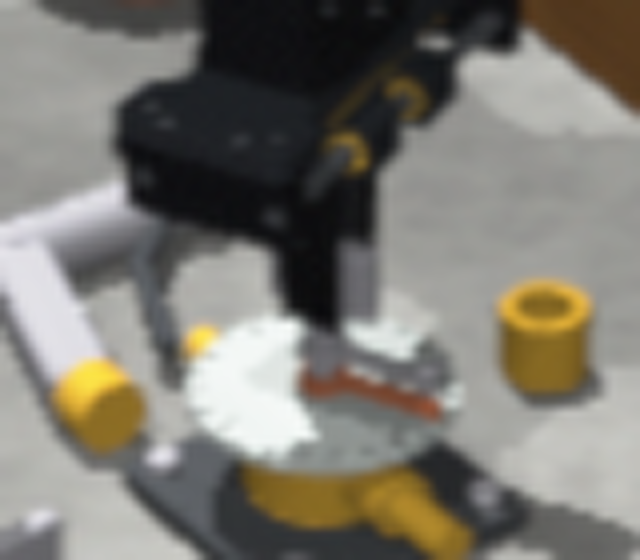

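The needle is being pushed and the screw turns with the tool, about 40° so far. I continue to about 63°, short of the earliest possible seat, and recentre slightly on the way.

>>> move_arm:
  targets:
    - [-0.0005, -0.0006, 0, 0, 0, -3, -1]
    - [-0.0005, -0.0006, 0, 0, 0, -6, -1]
    - [-0.0005, -0.0006, 0, 0, 0, -9, -1]
    - [-0.0005, -0.0006, 0, 0, 0, -12, -1]
    - [-0.0005, -0.0006, 0, 0, 0, -15, -1]
    - [-0.0005, -0.0006, 0, 0, 0, -18, -1]
    - [-0.0005, -0.0006, 0, 0, 0, -20, -1]
    - [-0.0005, -0.0006, 0, 0, 0, -21, -1]
    - [-0.0005, -0.0006, 0, 0, 0, -22, -1]
    - [-0.0005, -0.0006, 0, 0, 0, -22, -1]

```text
t: 7.2
eef_pos: [551.6, -3.3, 88.7]
tcp_rot: [-1.579, 1.57, -3.019]
ft_force: [-4.6, -3.0, 4.7]
opening: 0.166
```

```bash
python3 -c "
from h import *
avg(6)"
```

```text
t 7.5 op 0.171
mean [ 5.51585e+02 -3.32300e+00  8.87000e+01  7.55300e+00 -4.84700e+00
 -2.98900e+00  4.41700e+00 -5.28000e-01  8.01000e-01  6.00000e-03
 -2.57000e-01  2.70000e-02]
Mz [ 0.004  0.049  0.034 -0.018 -0.029 -0.003] az [7.54 7.55 7.56 7.56 7.55 7.55] tau6 [0.088 0.03  0.015 0.011 0.01  0.01 ]
```

>>> move_arm:
  targets:
    - [-0.0004, -0.0003, 0, 0, 0, -1, -1]
    - [-0.0004, -0.0003, 0, 0, 0, -2.5, -1]
    - [-0.0004, -0.0003, 0, 0, 0, -4, -1]
    - [-0.0004, -0.0003, 0, 0, 0, -4, -1]
    - [-0.0004, -0.0003, 0, 0, 0, -4, -1]

```text
t: 8.0
eef_pos: [551.5, -3.4, 88.7]
tcp_rot: [-1.931, 1.57, 2.843]
ft_force: [-4.7, -0.2, 6.2]
opening: 0.168
```

```bash
python3 -c "
from h import *
avg(4)"
```

```text
t 8.2 op 0.17
mean [ 5.51517e+02 -3.41600e+00  8.86900e+01  3.53200e+00 -5.12600e+00
 -3.91000e-01  5.26400e+00 -8.90000e-02  7.96000e-01 -2.60000e-02
 -1.88000e-01 -0.00000e+00]
Mz [-0.068 -0.044  0.012 -0.003] az [3.53 3.53 3.53 3.53] tau6 [ 0.008 -0.001 -0.003 -0.003]
```

>>> move_arm:
  targets:
    - [0, 0, 0, 0, 0, -1, -1]
    - [0, 0, 0, 0, 0, -2.5, -1]
    - [0, 0, 0, 0, 0, -4, -1]
    - [0, 0, 0, 0, 0, -4, -1]

```text
t: 8.6
eef_pos: [551.4, -3.4, 88.7]
tcp_rot: [-1.774, 1.57, 2.929]
ft_force: [-5.4, -0.5, 6.3]
opening: 0.168
```

```bash
python3 -c "
from h import *
avg(4)"
```

```text
t 8.8 op 0.167
mean [ 5.51449e+02 -3.40900e+00  8.86870e+01 -4.69000e-01 -5.23500e+00
 -1.96000e-01  5.39000e+00 -4.30000e-02  8.59000e-01  2.00000e-03
 -1.18000e-01  3.70000e-02]
Mz [-0.011  0.002  0.013  0.002] az [-0.48 -0.47 -0.46 -0.47] tau6 [ 0.116  0.029  0.005 -0.   ]
```

>>> move_arm:
  targets:
    - [-0.0006, 0, 0, 0, 0, -1, -1]
    - [-0.0006, 0, 0, 0, 0, -2.5, -1]
    - [-0.0006, 0, 0, 0, 0, -4, -1]
    - [-0.0006, 0, 0, 0, 0, -4, -1]

```text
t: 9.2
eef_pos: [551.2, -3.4, 88.7]
tcp_rot: [1.86, 1.57, 0.21]
ft_force: [-2.1, 0.4, 3.5]
opening: 0.167
```

```bash
python3 -c "
from h import *
avg(4)"
```

```text
t 9.4 op 0.167
mean [ 5.51287e+02 -3.45500e+00  8.86990e+01 -4.46300e+00 -1.83500e+00
  1.27900e+00  4.02600e+00  1.54000e-01  2.43000e-01  1.20000e-02
 -4.80000e-02  6.20000e-02]
Mz [ 0.019  0.027  0.004 -0.001] az [-4.48 -4.46 -4.45 -4.46] tau6 [ 0.177  0.061  0.013 -0.003]
```

>>> move_arm:
  targets:
    - [-0.0003, 0, 0, 0, 0, -1, -1]
    - [-0.0003, 0, 0, 0, 0, -2.5, -1]
    - [-0.0003, 0, 0, 0, 0, -4, -1]
    - [-0.0003, 0, 0, 0, 0, -4, -1]

```text
t: 9.8
eef_pos: [551.1, -3.5, 88.7]
tcp_rot: [1.749, 1.57, 0.029]
ft_force: [0.6, 1.7, 3.2]
opening: 0.167
```

```bash
python3 -c "
from h import *
avg(4)"
```

```text
t 10.0 op 0.165
mean [ 5.51102e+02 -3.50000e+00  8.87290e+01 -8.46700e+00  1.56000e+00
  1.68900e+00  2.66500e+00  3.72000e-01 -3.79000e-01 -4.00000e-03
  2.10000e-02  5.80000e-02]
Mz [-0.031  0.011  0.029 -0.025] az [-8.49 -8.47 -8.46 -8.46] tau6 [ 0.174  0.057  0.009 -0.007]
```

>>> move_arm:
  targets:
    - [0, 0, 0, 0, 0, -1.5, -1]
    - [0, 0, 0, 0, 0, -3, -1]
    - [0, 0, 0, 0, 0, -4.5, -1]
    - [0, 0, 0, 0, 0, -4.5, -1]

```text
t: 10.4
eef_pos: [551.0, -3.5, 88.7]
tcp_rot: [1.773, 1.57, -0.025]
ft_force: [3.2, 2.1, 3.6]
opening: 0.165
```

```bash
python3 -c "
from h import *
avg(4)"
```

```text
t 10.6 op 0.166
mean [ 5.50978e+02 -3.50200e+00  8.87080e+01 -1.29640e+01  3.26400e+00
  2.67300e+00  2.90500e+00  4.82000e-01 -6.32000e-01 -3.50000e-02
  1.00000e-01  5.60000e-02]
Mz [-0.04   0.011 -0.063 -0.049] az [-12.99 -12.96 -12.95 -12.95] tau6 [ 0.172  0.055  0.007 -0.009]
```

>>> move_arm:
  targets:
    - [0, 0, 0, 0, 0, -1.5, -1]
    - [0, 0, 0, 0, 0, -3, -1]
    - [0, 0, 0, 0, 0, -4.5, -1]
    - [0, 0, 0, 0, 0, -4.5, -1]

```text
t: 11.0
eef_pos: [550.9, -3.5, 88.7]
tcp_rot: [1.834, 1.57, -0.043]
ft_force: [3.3, 3.4, 3.9]
opening: 0.166
```

```bash
python3 -c "
from h import *
avg(4)"
```

```text
t 11.2 op 0.166
mean [ 5.50865e+02 -3.49600e+00  8.87040e+01 -1.74630e+01  2.99300e+00
  3.19400e+00  3.84900e+00  5.40000e-01 -6.93000e-01 -2.80000e-02
  1.78000e-01  5.60000e-02]
Mz [-0.001 -0.02  -0.059 -0.033] az [-17.48 -17.46 -17.45 -17.46] tau6 [ 0.171  0.054  0.007 -0.01 ]
```

>>> move_arm:
  targets:
    - [0.0003, 0.0003, 0, 0, 0, -1.5, -1]
    - [0.0003, 0.0003, 0, 0, 0, -3, -1]
    - [0.0003, 0.0003, 0, 0, 0, -4.5, -1]
    - [0.0003, 0.0003, 0, 0, 0, -4.5, -1]

```text
t: 11.6
eef_pos: [550.8, -3.4, 88.7]
tcp_rot: [-0.738, 1.57, -2.694]
ft_force: [1.6, 0.7, 5.6]
opening: 0.165
```

```bash
python3 -c "
from h import *
avg(4)"
```

```text
t 11.8 op 0.162
mean [ 5.50852e+02 -3.38900e+00  8.86790e+01 -2.20220e+01  1.77300e+00
  8.11000e-01  5.53400e+00  1.56000e-01 -3.29000e-01 -1.70000e-02
  2.59000e-01  3.10000e-02]
Mz [-0.054 -0.004  0.01  -0.02 ] az [-22.03 -22.02 -22.02 -22.02] tau6 [ 0.11   0.022 -0.001 -0.007]
```

>>> move_arm:
  targets:
    - [0, 0, 0, 0, 0, -1.5, -1]
    - [0, 0, 0, 0, 0, -3, -1]
    - [0, 0, 0, 0, 0, -4.5, -1]
    - [0, 0, 0, 0, 0, -4.5, -1]

```text
t: 12.2
eef_pos: [550.8, -3.4, 88.7]
tcp_rot: [-0.758, 1.57, -2.793]
ft_force: [0.5, 1.0, 5.9]
opening: 0.169
```

```bash
python3 -c "
from h import *
avg(4)"
```

```text
t 12.4 op 0.167
mean [ 5.50758e+02 -3.35200e+00  8.86630e+01 -2.65220e+01  1.12200e+00
  1.27600e+00  5.25500e+00  2.31000e-01 -2.97000e-01 -4.00000e-03
  3.37000e-01  3.00000e-02]
Mz [ 0.039 -0.009 -0.071  0.024] az [-26.53 -26.52 -26.52 -26.52] tau6 [ 0.109  0.021 -0.002 -0.008]
```

>>> move_arm:
  targets:
    - [0, 0, 0, 0, 0, -1.5, -1]
    - [0, 0, 0, 0, 0, -3, -1]
    - [0, 0, 0, 0, 0, -4.5, -1]
    - [0, 0, 0, 0, 0, -4.5, -1]

```text
t: 12.8
eef_pos: [550.7, -3.3, 88.7]
tcp_rot: [-0.808, 1.57, -2.921]
ft_force: [0.5, 2.1, 5.8]
opening: 0.168
```

```bash
python3 -c "
from h import *
avg(4)"
```

```text
t 13.0 op 0.17
mean [ 5.5070e+02 -3.3280e+00  8.8674e+01 -3.1025e+01  1.2470e+00  1.3760e+00
  5.3580e+00  2.4000e-01 -2.5100e-01 -1.4000e-02  4.1600e-01  3.0000e-02]
Mz [-0.07   0.036 -0.037  0.015] az [-31.03 -31.02 -31.02 -31.02] tau6 [ 0.109  0.022 -0.002 -0.007]
```

>>> move_arm:
  targets:
    - [0, 0, 0, 0, 0, -1.5, -1]
    - [0, 0, 0, 0, 0, -3, -1]
    - [0, 0, 0, 0, 0, -4.5, -1]
    - [0, 0, 0, 0, 0, -4.5, -1]

```text
t: 13.4
eef_pos: [550.6, -3.3, 88.7]
tcp_rot: [-0.827, 1.57, -3.018]
ft_force: [1.9, 1.8, 6.0]
opening: 0.166
```

```bash
python3 - <<'E'
from h import *
avg(4)
c=read_camera("side");u,v=proj(c,[553,-2,80]).astype(int)
cv2.imwrite("pics/d5.png",cv2.resize(c["img"][v-40:v+30,u-40:u+40],None,fx=8,fy=8,interpolation=cv2.INTER_CUBIC))
E
```

```text
t 13.6 op 0.166
mean [ 5.5063e+02 -3.2930e+00  8.8667e+01 -3.5526e+01  7.2400e-01  1.7020e+00
  6.0520e+00  2.8400e-01 -1.6900e-01 -1.5000e-02  4.9500e-01  3.4000e-02]
Mz [-0.047  0.001 -0.029  0.013] az [-35.54 -35.52 -35.52 -35.52] tau6 [ 0.113  0.026  0.002 -0.004]
```

View pics/d5.png

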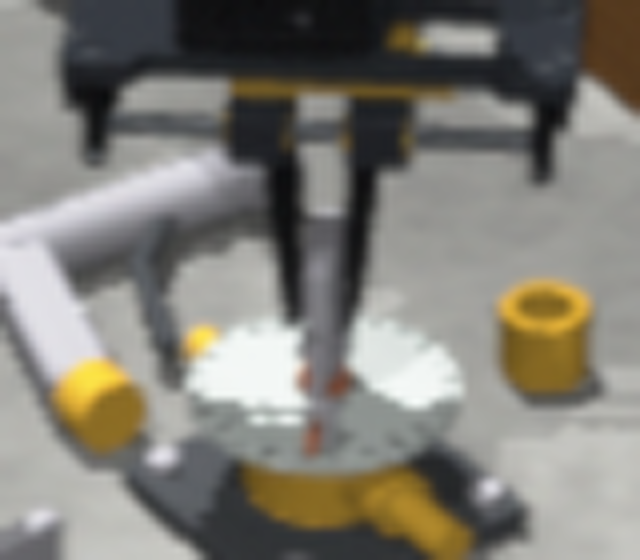

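The wing is pinched, and the pointer and needle now point towards the camera at (313,440). The screw is following, so I continue.

>>> move_arm:
  targets:
    - [0, 0, 0, 0, 0, -1.5, -1]
    - [0, 0, 0, 0, 0, -3, -1]
    - [0, 0, 0, 0, 0, -4.5, -1]
    - [0, 0, 0, 0, 0, -4.5, -1]

```text
t: 14.05
eef_pos: [550.6, -3.2, 88.7]
tcp_rot: [-0.76, 1.57, -3.03]
ft_force: [0.1, 2.0, 6.0]
opening: 0.167
```

```bash
python3 -c "
from h import *
avg(4)"
```

```text
t 14.25 op 0.166
mean [ 5.50552e+02 -3.24900e+00  8.86640e+01 -4.00150e+01  3.72000e-01
  1.88000e+00  6.53600e+00  3.67000e-01 -1.20000e-01  5.30000e-02
  5.73000e-01  1.05000e-01]
Mz [0.055 0.05  0.08  0.026] az [-40.02 -40.01 -40.01 -40.01] tau6 [0.184 0.097 0.073 0.067]
```

Contact: the settled joint-6 torque rose from -0.007 to +0.067, and Mz rose by about 0.065. The target is about 0.17 N m over the drag, so I turn about 2.7° more, slowly.

>>> move_arm:
  targets:
    - [0, 0, 0, 0, 0, -0.5, -1]
    - [0, 0, 0, 0, 0, -1.1, -1]
    - [0, 0, 0, 0, 0, -1.7, -1]
    - [0, 0, 0, 0, 0, -2.3, -1]
    - [0, 0, 0, 0, 0, -2.7, -1]
    - [0, 0, 0, 0, 0, -2.7, -1]

```text
t: 14.85
eef_pos: [550.5, -3.2, 88.7]
tcp_rot: [-0.721, 1.569, -3.038]
ft_force: [-0.3, 2.2, 6.0]
opening: 0.17
```

```bash
python3 -c "
from h import *
avg(8)"
```

```text
t 15.25 op 0.167
mean [ 5.50515e+02 -3.21600e+00  8.86590e+01 -4.27040e+01  4.80000e-01
  2.43200e+00  6.44700e+00  3.95000e-01 -7.50000e-02  1.25000e-01
  6.20000e-01  1.27000e-01]
Mz [0.135 0.132 0.117 0.095 0.16  0.118 0.101 0.138] az [-42.71 -42.7  -42.7  -42.71 -42.7  -42.7  -42.7  -42.71] tau6 [0.153 0.13  0.124 0.123 0.122 0.122 0.122 0.122]
```

>>> move_arm:
  targets:
    - [0, 0, 0, 0, 0, -0.4, -1]
    - [0, 0, 0, 0, 0, -0.8, -1]
    - [0, 0, 0, 0, 0, -1.2, -1]
    - [0, 0, 0, 0, 0, -1.2, -1]

```text
t: 15.65
eef_pos: [550.5, -3.2, 88.7]
tcp_rot: [-0.711, 1.569, -3.048]
ft_force: [-0.2, 2.3, 6.9]
opening: 0.163
```

```bash
python3 - <<'E'
from h import *
avg(10)
c=read_camera("side");u,v=proj(c,[553,-2,80]).astype(int)
cv2.imwrite("pics/d6.png",cv2.resize(c["img"][v-40:v+30,u-40:u+40],None,fx=8,fy=8,interpolation=cv2.INTER_CUBIC))
E
```

```text
t 16.15 op 0.166
mean [ 5.50505e+02 -3.19500e+00  8.86660e+01 -4.39020e+01 -3.40000e-02
  2.22000e+00  6.00700e+00  4.30000e-01 -6.30000e-02  1.36000e-01
  6.41000e-01  1.48000e-01]
Mz [0.109 0.123 0.13  0.136 0.123 0.123 0.161 0.106 0.185 0.164] az [-43.91 -43.9  -43.9  -43.9  -43.9  -43.9  -43.9  -43.9  -43.9  -43.9 ] tau6 [0.174 0.152 0.146 0.144 0.144 0.144 0.144 0.144 0.144 0.144]
```

View pics/d6.png

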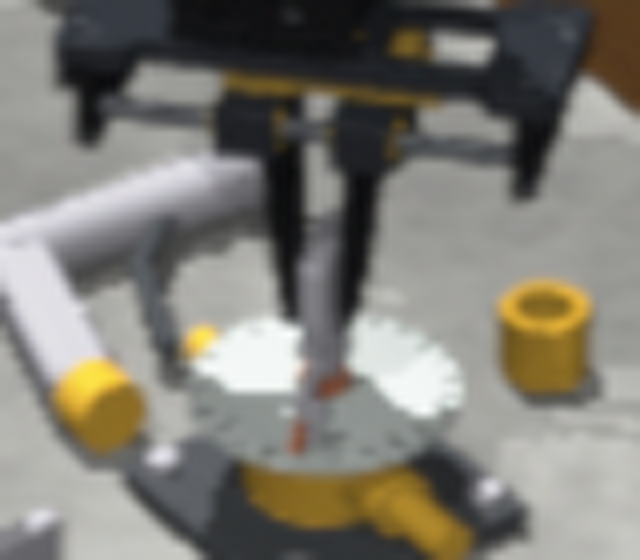

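The torque above the drag baseline is now about 0.15 N m by both sensors, which is snug. The effective stiffness of 1.05 N m/rad implies about 4.7° of pad twist, so backing off takes about 95° of tool turn.

>>> move_arm:
  targets:
    - [0, 0, 0, 0, 0, 3, -1]
    - [0, 0, 0, 0, 0, 8, -1]
    - [0, 0, 0, 0, 0, 13, -1]
    - [0, 0, 0, 0, 0, 18, -1]
    - [0, 0, 0, 0, 0, 23, -1]
    - [0, 0, 0, 0, 0, 28, -1]
    - [0, 0, 0, 0, 0, 33, -1]
    - [0, 0, 0, 0, 0, 38, -1]
    - [0, 0, 0, 0, 0, 42, -1]
    - [0, 0, 0, 0, 0, 45, -1]

```text
t: 17.2
eef_pos: [551.2, -3.5, 88.7]
tcp_rot: [0.86, 1.57, -0.689]
ft_force: [3.4, 0.5, 4.7]
opening: 0.167
```

```bash
python3 -c "
from h import *
avg(3)"
```

```text
t 17.35 op 0.165
mean [ 5.51256e+02 -3.46100e+00  8.87230e+01  1.18400e+00  3.03200e+00
 -6.80000e-02  3.94000e+00  5.00000e-02 -7.66000e-01  3.80000e-02
 -1.46000e-01 -2.02000e-01]
Mz [-0.003  0.081  0.035] az [1.38 1.13 1.03] tau6 [ 0.484 -0.761 -0.328]
```

>>> move_arm:
  targets:
    - [0, 0, 0, 0, 0, 5, -1]
    - [0, 0, 0, 0, 0, 11, -1]
    - [0, 0, 0, 0, 0, 17, -1]
    - [0, 0, 0, 0, 0, 23, -1]
    - [0, 0, 0, 0, 0, 29, -1]
    - [0, 0, 0, 0, 0, 35, -1]
    - [0, 0, 0, 0, 0, 40, -1]
    - [0, 0, 0, 0, 0, 44, -1]
    - [0, 0, 0, 0, 0, 46, -1]
    - [0, 0, 0, 0, 0, 47, -1]

```text
t: 18.35
eef_pos: [552.0, -3.1, 88.8]
tcp_rot: [0.792, 1.569, 0.061]
ft_force: [6.7, 3.2, 2.2]
opening: 0.17
```

>>> move_arm:
  targets:
    - [0, 0, 0, 0, 0, 1, -1]
    - [0, 0, 0, 0, 0, 2, -1]
    - [0, 0, 0, 0, 0, 3, -1]
    - [0, 0, 0, 0, 0, 3, -1]

```text
t: 18.75
eef_pos: [552.0, -3.1, 88.8]
tcp_rot: [0.755, 1.569, 0.075]
ft_force: [7.0, 3.8, 1.6]
opening: 0.166
```

```bash
python3 - <<'E'
from h import *
avg(6)
c=read_camera("side");u,v=proj(c,[553,-2,80]).astype(int)
cv2.imwrite("pics/d7.png",cv2.resize(c["img"][v-40:v+30,u-40:u+40],None,fx=8,fy=8,interpolation=cv2.INTER_CUBIC))
E
```

```text
t 19.05 op 0.169
mean [ 5.51997e+02 -3.08100e+00  8.87620e+01  5.09970e+01  7.27300e+00
  3.19600e+00  1.68400e+00  6.64000e-01 -1.48600e+00 -7.00000e-03
 -1.01600e+00 -2.50000e-02]
Mz [ 0.006 -0.036  0.008  0.002  0.009 -0.03 ] az [51.01 51.   50.99 51.   50.99 50.99] tau6 [-0.086 -0.028 -0.012 -0.009 -0.008 -0.008]
```

View pics/d7.png

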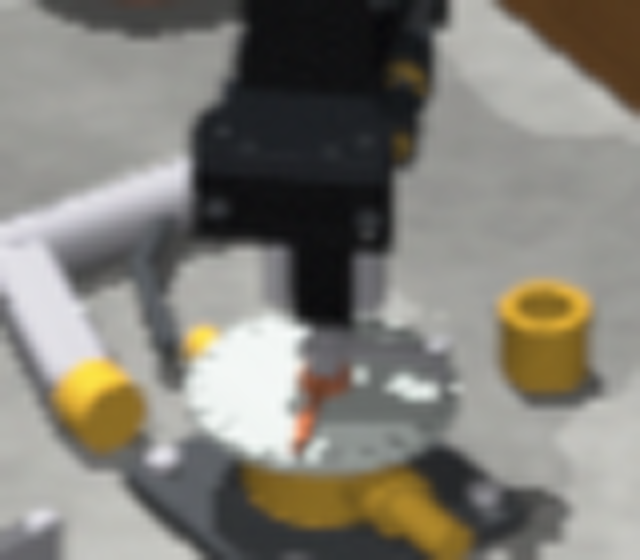

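The tool turned 94.9°, which puts the screw at about 91° back, and the needle stayed behind at (300,430). I relieve the side load and release.

>>> move_arm:
  targets:
    - [0.0005, 0.0006, 0, 0, 0, 0, -1]
    - [0.0008, 0.001, 0, 0, 0, 0, -1]
    - [0.0008, 0.001, 0, 0, 0, 0, -0.6]
    - [0.0008, 0.001, 0, 0, 0, 0, -0.3]
    - [0.0008, 0.001, 0, 0, 0, 0, 0]
    - [0.0008, 0.001, 0, 0, 0, 0, 0]
    - [0.0008, 0.001, 0, 0, 0, 0, 0]
    - [0.0008, 0.001, 0, 0, 0, 0, 0]

```text
t: 19.9
eef_pos: [551.8, -2.2, 88.6]
tcp_rot: [-2.773, 1.57, 2.831]
ft_force: [0.4, -0.3, 0.4]
opening: 0.491
```

>>> move_arm:
  targets:
    - [0, 0, 0.02, 0, 0, 0, 0]
    - [0, 0, 0.05, 0, 0, 0, 0]
    - [0, 0, 0.08, 0, 0, 0, 0]
    - [0, 0, 0.11, 0, 0, 0, 0]
    - [0, -0.03, 0.13, 0, 0, 0, 0]
    - [0, -0.07, 0.14, 0, 0, 0, 0]
    - [0, -0.11, 0.14, 0, 0, 0, 0]
    - [0, -0.15, 0.14, 0, 0, 0, 0]
    - [0, -0.19, 0.14, 0, 0, 0, 0]
    - [0, -0.23, 0.14, 0, 0, 0, 0]

```text
t: 20.9
eef_pos: [551.6, -233.8, 228.7]
tcp_rot: [2.335, 1.571, 1.656]
ft_force: [0.8, 0.7, 0.1]
opening: 0.501
```

>>> move_arm:
  targets:
    - [-0.02, -0.04, 0, 0, 0, 0, 0]
    - [-0.05, -0.08, 0, 0, 0, 0, 0]
    - [-0.08, -0.12, 0, 0, 0, 0, 0]
    - [-0.11, -0.16, 0, 0, 0, 0, 0]
    - [-0.14, -0.2, 0, 0, 0, 0, 0]
    - [-0.17, -0.24, 0, 0, 0, 0, 0]
    - [-0.19, -0.28, 0, 0, 0, 0, 0]
    - [-0.2, -0.3, 0, 0, 0, 0, 0]
    - [-0.2, -0.3, 0, 0, 0, 0, 0]

```text
t: 21.8
eef_pos: [350.5, -534.1, 228.1]
tcp_rot: [2.891, 1.57, 2.209]
ft_force: [-0.5, -0.0, -1.4]
opening: 0.5
```

```bash
python3 - <<'E'
from h import *
import pickle
show()
t=read_camera("top");cv2.imwrite("pics/top9.png",t["img"]);pickle.dump(t,open("top9.pkl","wb"))
im=t["img"][190:260,285:365];cv2.imwrite("pics/crop9.png",cv2.resize(im,None,fx=8,fy=8,interpolation=cv2.INTER_CUBIC))
s=read_camera("side");pickle.dump(s,open("side9.pkl","wb"));cv2.imwrite("pics/side9.png",s["img"])
E
```

```text
t 21.8 pos [ 350.5 -534.1  228.1] az 50.97 down [-0.  0. -1.] q [-1.093  0.499  1.506 -0.     1.137 -1.983] F [-0.51 -0.01 -1.37] M [ 0.07  -0.184 -0.03 ] op 0.5
```

View pics/top9.png

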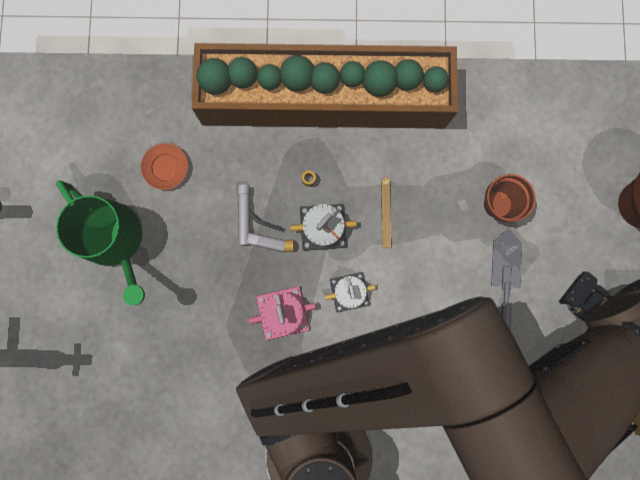

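View pics/crop9.png

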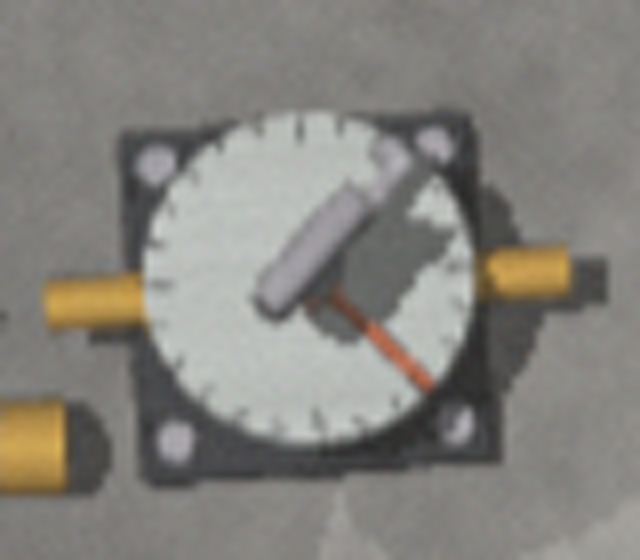

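The crop shows the wing from (265,300) to (358,192) and the needle edge from (335,295) to (432,388). Now I compute the angle between them.

```bash
python3 - <<'E'
from h import *
import pickle
t=pickle.load(open("top9.pkl","rb"));t0=pickle.load(open("top0.pkl","rb"))
f=lambda x,y,z:atz(t,(x+.5)/8-.5+285,(y+.5)/8-.5+190,z)
# needle pixels: copper in dial area
img=t["img"].astype(int);sub=img[190:260,285:365]
m=(sub[...,2]-sub[...,1]>40)&(sub[...,2]-sub[...,0]>50)&(sub[...,1]-sub[...,0]<35)
ys,xs=np.nonzero(m);print(len(xs),list(zip(xs,ys))[:40])
P=np.array([atz(t,x+285,y+190,64)[:2] for x,y in zip(xs,ys)])
d=np.linalg.svd(P-P.mean(0))[2][0];d*=np.sign(d@[-1,-1]);print("needle dir fit",np.degrees(np.arctan2(d[1],d[0])))
C=f(309,277,56);print("C",C)
q=f(432,388,64)-C;print("needle tip",np.hypot(*q[:2]),np.degrees(np.arctan2(q[1],q[0])))
a,b=f(268,300,120),f(355,192,120);e=b-a;print("wing",np.hypot(*e[:2]),np.degrees(np.arctan2(e[1],e[0])))
q=f(396,158,73)-C;print("ptr",np.hypot(*q[:2]),np.degrees(np.arctan2(q[1],q[0])))
print("tool-az estimate", 50.97-90)
# overlays
A=np.array([C[0],C[1],0])
im=cv2.resize(t["img"][190:260,285:365],None,fx=8,fy=8,interpolation=cv2.INTER_CUBIC)
def line(c,yaw,z,r0,r1,w,col):
    X=np.array([np.cos(yaw),np.sin(yaw),0]);Y=np.array([-X[1],X[0],0])
    pts=[A+r0*X+w*Y,A+r1*X+w*Y,A+r1*X-w*Y,A+r0*X-w*Y]
    cv2.polylines(im,[np.array([((proj(t,p+[0,0,z])-[285,190]+.5)*8-.5).astype(int) for p in pts])],True,col,1)
line(t,np.radians(-39),120,-22,22,6,(0,255,0));line(t,np.radians(-39),75,20,45,3,(0,255,0));line(t,np.radians(-130),64,10,49,2,(255,0,0))
cv2.imwrite("pics/ov9.png",im)
# change elsewhere
dd=cv2.absdiff(t["img"],t0["img"]).max(2)
for n,(x0,y0,x1,y1) in dict(nozzle=(236,180,297,255),can=(55,178,150,306),stake=(378,174,394,252),coupling=(299,168,320,188),saucer=(138,140,192,192),pot=(482,172,540,225),trowel=(485,228,525,290)).items(): print(n,(dd[y0:y1,x0:x1]>40).sum())
E
```

```text
18 [(np.int64(46), np.int64(40)), (np.int64(46), np.int64(41)), (np.int64(47), np.int64(41)), (np.int64(46), np.int64(42)), (np.int64(47), np.int64(42)), (np.int64(48), np.int64(42)), (np.int64(48), np.int64(43)), (np.int64(49), np.int64(43)), (np.int64(48), np.int64(44)), (np.int64(49), np.int64(44)), (np.int64(50), np.int64(44)), (np.int64(50), np.int64(45)), (np.int64(51), np.int64(45)), (np.int64(51), np.int64(46)), (np.int64(52), np.int64(46)), (np.int64(52), np.int64(47)), (np.int64(53), np.int64(47)), (np.int64(53), np.int64(48))]
needle dir fit -133.73739695295134
C [553.1243628   -1.83140054  56.        ]
needle tip 50.05994991862362 -132.6689377936474
wing 40.005694659745025 -37.90640822760769
ptr 42.11658179497165 -36.67841483913828
tool-az estimate -39.03
nozzle 0
can 0
stake 0
coupling 0
saucer 0
pot 0
trowel 0
```

View pics/ov9.png

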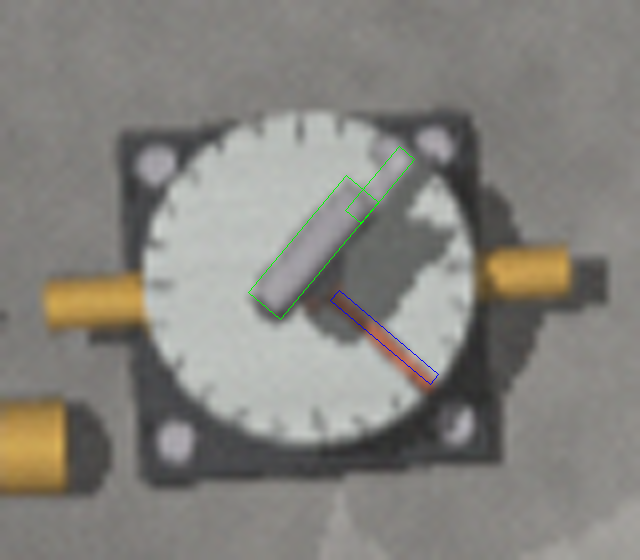

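The reading suggests about 94°. I'll measure more precisely, using direction fits in sub-pixel crops from both cameras.

```bash
python3 - <<'E'
from h import *
import pickle
t=pickle.load(open("top9.pkl","rb"));s=pickle.load(open("side9.pkl","rb"))
# dial ellipse centre from bright mask outer edge (top): sample radial edges
g=t["img"].astype(float).mean(2)
def bil(g,u,v): return float(cv2.remap(g.astype(np.float32),np.array([[u]],np.float32),np.array([[v]],np.float32),cv2.INTER_LINEAR)[0,0])
from scipy.optimize import least_squares
def dialcentre(c,C0):
    g=c["img"].astype(float).mean(2);C=np.array(C0,float)
    for it in range(4):
        E=[]
        for a in np.arange(0,2*np.pi,.03):
            rs=np.arange(44,56,.3);vals=[bil(g,*proj(c,[C[0]+r*np.cos(a),C[1]+r*np.sin(a),56])) for r in rs]
            d=np.diff(vals);k=d.argmin()
            if d[k]<-4: E.append([C[0]+(rs[k]+.15)*np.cos(a),C[1]+(rs[k]+.15)*np.sin(a)])
        E=np.array(E)
        r=least_squares(lambda p:np.hypot(E[:,0]-p[0],E[:,1]-p[1])-50,C,loss='soft_l1');C=r.x
    return C,len(E),np.median(abs(r.fun))
for n,c in(("top",t),("side",s)):
    C,k,e=dialcentre(c,(553,-2));print(n,"dial C",C,k,e)
    # needle: copper weight profile across, at z=64, radii, theta search
    b,gg,rr=[c["img"][...,i].astype(float) for i in range(3)]
    w=np.clip((rr-gg)/(rr+gg+b)*3-.15,0,None)
    th=[];R_=np.arange(24,47,1.)
    pts=[]
    for r in R_:
        A=np.radians(np.arange(-160,-100,.5));v=np.array([bil(w,*proj(c,[C[0]+r*np.cos(a),C[1]+r*np.sin(a),63])) for a in A])
        if v.max()>.08:
            v=np.where(v>.3*v.max(),v,0);a=(v*A).sum()/v.sum();th.append((r,np.degrees(a)));pts.append([C[0]+r*np.cos(a),C[1]+r*np.sin(a)])
    pts=np.array(pts);d=np.linalg.svd(pts-pts.mean(0))[2][0];d*=np.sign(d@[-1,-1])
    print(" needle polar mean",np.mean([x[1] for x in th]),[round(x[1],1) for x in th[::4]],"dir",np.degrees(np.arctan2(d[1],d[0])))
u,v=proj(s,[552,-3,85]).astype(int);print(u-30,v-30)
cv2.imwrite("pics/sc9.png",cv2.resize(s["img"][v-30:v+30,u-32:u+32],None,fx=10,fy=10,interpolation=cv2.INTER_CUBIC))
u,v=318,218
cv2.imwrite("pics/tc9.png",cv2.resize(t["img"][200:250,300:350],None,fx=12,fy=12,interpolation=cv2.INTER_CUBIC))
E
```

```text
top dial C [553.11883744  -1.51024714] 199 0.47832688074587537
 needle polar mean -131.9602012529244 [np.float64(-131.3), np.float64(-131.3), np.float64(-132.0), np.float64(-132.2), np.float64(-132.2), np.float64(-132.1)] dir -133.82191155854636
side dial C [550.36255652  -5.50977833] 91 1.2524682173592296
 needle polar mean -131.14008664466905 [np.float64(-130.6), np.float64(-131.4), np.float64(-132.1), np.float64(-131.4), np.float64(-130.8), np.float64(-130.4)] dir -129.30066763092404
296 216
```

View pics/sc9.png

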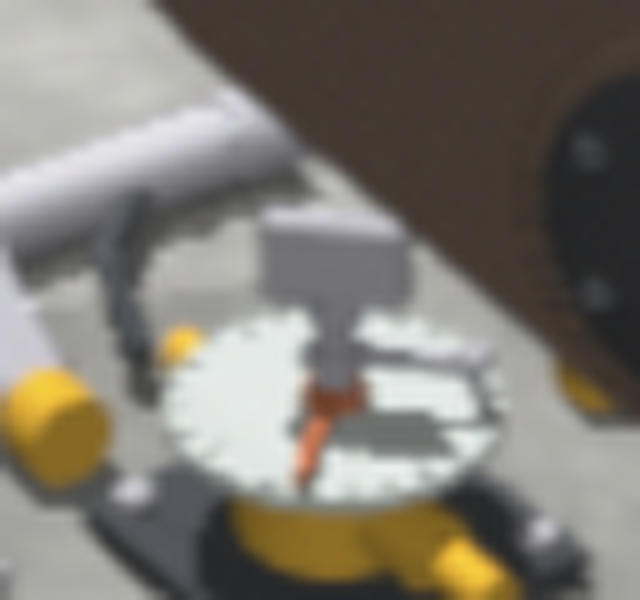

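View pics/tc9.png

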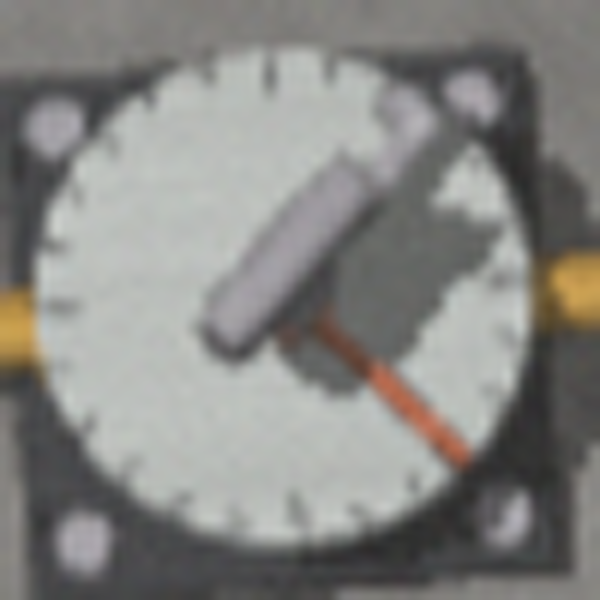

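```bash
python3 - <<'E'
from h import *
import pickle
for fn in("top0.pkl","top9.pkl"):
    t=pickle.load(open(fn,"rb"));im=t["img"].astype(float)[200:250,300:350]
    k=cv2.resize(im,None,fx=8,fy=8,interpolation=cv2.INTER_CUBIC)
    pur=(k[...,2]+k[...,0])/2-k[...,1]; L=k.mean(2)
    m=((pur>3)&(L>115)&(L<190)&(np.abs(k[...,2]-k[...,0])<14)).astype(np.uint8)
    m=cv2.morphologyEx(m,cv2.MORPH_OPEN,np.ones((7,7),np.uint8))
    n,lab,st,ce=cv2.connectedComponentsWithStats(m)
    for i in range(1,n):
        if st[i,4]<800: continue
        ys,xs=np.nonzero(lab==i);P=np.array([atz(t,(x+.5)/8-.5+300,(y+.5)/8-.5+200,120)[:2] for x,y in zip(xs[::7],ys[::7])])
        rect=cv2.minAreaRect(P.astype(np.float32));U,S,V=np.linalg.svd(P-P.mean(0));d=V[0]*np.sign(V[0][0])
        print(fn,st[i],"c",P.mean(0).round(1),"ratio",(S[0]/S[1]).round(2),"yaw",np.degrees(np.arctan2(d[1],d[0])).round(2),rect[1:])
E
```

```text
top0.pkl [ 155   43   96  191 4184] c [561.  -4.] ratio 6.93 yaw -21.84 ((11.220531463623047, 57.934146881103516), 69.0020523071289)
top0.pkl [ 40 344  33  38 922] c [496.7  37. ] ratio 1.16 yaw 5.0 ((9.075409889221191, 9.94959831237793), 75.77484130859375)
top9.pkl [ 148  115   92  112 3060] c [553.1  -1.7] ratio 4.3 yaw -36.57 ((10.394247055053711, 39.57355880737305), 50.54472732543945)
top9.pkl [ 38 347  36  33 914] c [496.4  36.5] ratio 1.17 yaw -61.97 ((9.157622337341309, 9.972823143005371), 0.772942841053009)
```

The screw is about 93° ± 1.5° back from the needle by the images, and 91–93° by the torque and tool-angle estimate. No bystander moved and the arm is clear, so I hand the job in.

```bash
python3 -c "
from h import *
show();print(job_done())"
```

```text
t 21.9 pos [ 352.1 -531.6  228.3] az 51.11 down [-0.     0.001 -1.   ] q [-1.089  0.497  1.508  0.     1.137 -1.982] F [-0.21  0.79 -0.2 ] M [ 0.018 -0.2    0.036] op 0.496
the job is handed in; nothing more can be done
None
```

The valve is reset, and I handed the job in at 21.9 s of the 72 s allowed. I chose the larger of the two brass valves, not the pink one.

- **Tightening:** I pinched the wing from above and turned it clockwise in small steps. Contact showed about 105° after the start, and I stopped at about 0.15 N m over the drag. The wrist moment and the joint-6 torque agreed on this, and it is inside the snug range of 0.1 to 0.25 N m.
- **Backing off:** I then turned the tool back 94.9°, allowing about 4° for twist in the finger pads, let go and withdrew.
- **Last checks:** The needle stayed at its farthest point, at a yaw of about -132°, with the screw at about -38.5°. In the before and after top views, none of the bystanders had moved. The robot was touching nothing.
- **Disagreement:** The images put the back-off at about 93° ± 1.5°, while the torque and tool-angle estimate gave 91 to 93°. That is slightly over a quarter turn. I left it, because regrasping to correct 2–3° risked more than it would gain.

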